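Open the medicine box and hold its lid for a colleague

ROBOT

A 6-joint arm with a two-finger parallel gripper is mounted at the origin on the work surface. World frame = base frame: x ahead of the robot, y to its left, z up, the work surface at z = 0. Lengths are in m, angles in degrees, forces in N, time in s.
With the tool pointing down it reaches from about 0.375 to 0.9 m from the base axis. Payload 3.1 kg.
Tool frame: the origin (TCP) lies midway between the tips of the shut fingers; the grasp point (between the pads) lies bot.pinch_z behind it (bot.pinch_z is the distance from the TCP to the grasp point, in m); z points along the fingers, y is the direction in which the jaws open and shut (so a half turn about z gives the same grasp; the last joint's range is limited). The gripper opens to 87 mm and grips with 3 to 60 N. Pads are 19 mm wide; open, the fingers measure 117 mm over their backs; the gripper's body (75 mm by 190 mm) begins 51 mm behind the grasp point.
Start: joints at [-79.956, 30.224, 82.088, -0, 67.689, -10.227], TCP at [0.217, -0.586, 0.223] pointing down, gripper open.
Joint ranges: [-176.69, 176.69], [-43.24, 126.21], [12.49, 139.97], [-82, 262], [0, 151.66], [-163.58, 163.58]. Speed limits (degrees/s): [159.86, 159.86, 180, 180, 180, 180].

INTERFACE

Orientations are given as a 3x3 rotation matrix whose columns are the frame's x, y, z axes.
In Python, from rig import bot gives the robot as it stands.
- The arm moves only by the tool apply_moves, never from a script. Its argument "motion" is text: rows parted by semicolons, each of 7 numbers parted by spaces: the shift along the tool's x, y, z in m, then the turn, a rotation vector about the tool's x, y, z in degrees, then the finger opening in m, from 0 to 0.087. A call has exactly 8 rows; each row is the pose to reach, as a shift and turn from the pose commanded when the call began, along the tool's axes at that moment; what a row does not reach only later rows make up. A row lasts 1/8 s, in which the tool goes at most 62.5 mm and 10.7 degrees, less where a joint would pass 70% of its speed; a pose out of reach is approached as far as the arm can. A call with a gripper value outside its range is refused whole. The fingers move at their own pace and stop on an object; the grip force is fixed at half the most. Time passes only in rows, so rows that repeat a pose let the fingers close, or fill a call up. It gives the time, the measured TCP pose, the force and the opening at its end, in the units of the state.
- bot.read_state(): the state, without advancing time (a new reading comes with each control period).
- bot.capture(name): name is "scene" or "top" or "wrist"; returns the picture (480x640x3 uint8, red, green, blue); there is no depth.
- bot.get_calibration(name): a dict with "fx", "fy", "cx", "cy" (pixels), "rvec" (rotation vector, rad) and "tvec" (3), from world to camera coordinates, as OpenCV has them. Camera axes: x right, y down, z forward; pixel columns grow to the right and rows downward; lengths in m; the calibration is good to about 2 mm. A picture is of the moment at which its call begins: read the wrist's pose just before it. get_calibration takes no time and is no camera call; for the wrist camera it gives the pose at the moment of the call.
- bot.hand_in(): hands the job in, once; it reports no verdict.
Trained networks look in the newest picture that a camera, given by its name, has taken for a name from the list of things; names that differ only in an ending like _2 or _b are one class to them, and where a whole thing is asked for, a point or a joint stands for the part that bears it (a point fixed in the world has none). Each returns a list of dicts, best first, with "p" (0 to 1); they miss things now and then, are a little off and sometimes report something else, mostly with a low value. They report only what shows in the picture. A call takes as long as a camera call.
- bot.find_in(name, camera): "point" ([x, y, z] in m, in world coordinates, good to about 4 mm: the middle of the surface that is visible of it).
The state is a dict: "time_s": time; "joint_positions": joint angles; "qvel": joint speeds; "tau": joint torques, N m; "position": TCP position; "tcp_rot": TCP orientation; "force": force on the tool from outside, world axes, zero at the start; "moment": the same for the moment, N m; "opening": opening from 0.0 (shut) to 1.0 (fully open).
Only numpy, scipy, OpenCV 4.12 (cv2) and the standard library are available. Lean on these libraries where they do the work, as an engineer would, in place of code of your own. Each camera call takes 0.05 s, during which the arm holds its last target.

TASK

Get the medicine box ready for a colleague: first slide the white record board from its desk stand fully down into the holder on the end of the box. Then, before touching the slide catch, tug the lid up by its bar to learn whether it is caught; only if it is, push the catch to its other end to free it (pushed when the lid is free, it would catch it); then raise the lid to about 60 degrees and finish still holding it there, since it falls shut by itself. Leave the bottle, jar and dish where they are.

Things in the scene. Friction and masses are not known exactly. Their poses are not given: they have to be found in the camera images.
- medbox: Fixed grey box, 160 (x) by 200 (y) by 85 mm high, origin at the centre of its underside; x points from its front (robot side) to the hinge side. In front a ledge 56 mm deep, 130 wide, 45 high carries the catch tab. Joined to its +y end is the grey board holder: a block 36 (x) by 92 (y) by 60 mm high, centred 146 mm from the box's centre, with one upright slot.
- holder_floor (a point): Centre of the floor of the holder's slot, 10 mm above the table. The slot is 11 mm along the box's x, 74 mm along its y, 50 mm deep, open above, with a 2.5 mm chamfer at its mouth. Axes as the box's. The board is home when its underside is on this floor; either way round will do.
- lid (a joint): Angle of the aluminium lid (166 by 206 by 6 mm, 0.35 kg give or take a third), rad: 0 shut, grows as the front edge rises. Hinged along the far upper edge; let go below 1.5 rad it falls shut. Caught, it still rattles up by about 0.03 rad (4 mm at the bar), then stops hard: 5 to 8 N tell. Not caught, it lifts with 1 to 3 N.
- lid_bar (a point): Middle of the lid's round steel bar handle, 10 mm thick, 84 mm long, parallel to the hinge (the box's y), on a post at either end. It lies 30 mm above the lid's upper face, 121 mm above the table when shut, 145 mm before the hinge line and 36 mm above it. The bar can turn between the fingers as the lid swings.
- lid_hinge (a point): Middle of the lid's hinge line, 80 mm behind the box's centre and 85 mm above the table; the hinge runs along the box's y.
- catch (a joint): Slide catch, m: starts at 0 (its -y end), moves along the box's +y to 0.040, its other end, against 1.5 to 3 N; stays where left. Unmarked: in some boxes it catches the lid at this end, in others at the other, and this cannot be seen; sliding it the full way turns caught into free, and free into caught. Slide it only with the lid shut.
- catch_tab (a point): Centre of the top of the catch's upright steel tab, 22 (x) by 12 (y) mm and 35 mm tall, standing on the ledge: its top is 80 mm above the table, 120 mm before the box's centre line.
- stand: Fixed black desk stand, 60 (x) by 100 (y) by 36 mm high, origin at the centre of its underside; one slot 11 mm (x) by 74 mm (y), 30 mm deep, its floor 6 mm above the table.
- board: White plastic record board, a slab 8 mm thick (x), 70 mm wide (y) and 110 mm tall (z), 75 g give or take a third, origin at the centre of its underside. It starts upright in the stand's slot.
- brown_bottle: Bystander: brown glass bottle, 64 mm across, 135 mm tall, loose, origin at the centre of its underside.
- steel_jar: Bystander: steel jar with lid, 94 mm across, 92 mm tall, loose, origin at the centre of its underside.
- glass_dish: Bystander: clear round dish, 100 mm across, 22 mm tall, loose, origin at the centre of its underside.

How it is judged (in metres and radians):
On the way, in this order (a step that is already met when the one before it is completed fails the run):
1. the board is fully home in the holder and let go (horizontal distance between board and holder_floor below 0.004 m and z of board in the frame of holder_floor below 0.004 m and angle between board's own z axis and vertical below 0.08 rad and contact force between the fingers and board below 0.1 N), for 0.3 s.
2. the lid is tugged up by at least its rattle with the catch still at its starting end (value of joint lid above 0.012 rad and value of joint catch below 0.008 m and contact force between any of the fingers, the arm and lid above 0.3 N), for 0.05 s.
3. the lid is raised (value of joint lid above 0.8 rad), for 0.1 s.
At the end, for the whole second after the job is handed in: The board is home in the holder (underside within 4 mm of the slot's floor and axis, tilt under 0.08 rad), and the robot holds the lid still at 0.8 to 1.35 rad (46 to 77 degrees), where it would fall shut by itself (horizontal distance between board and holder_floor below 0.004 m and z of board in the frame of holder_floor below 0.004 m and angle between board's own z axis and vertical below 0.08 rad and value of joint lid between 0.8 and 1.35 rad and velocity of joint lid between -0.1 and 0.1 rad/s and contact force between any of the fingers, the arm and lid above 0.3 N and contact force between lid and board below 0.05 N); the arm keeps its last pose, push and grip.
It fails at once if the bottle, jar or dish is moved by more than 30 mm or tipped (distance of any of brown_bottle, steel_jar, glass_dish from where it was at the start of the episode above 0.03 m or angle between any of brown_bottle, steel_jar, glass_dish's own z axis and vertical above 0.5 rad).
It also fails if it takes over 72 s, if anything falls off the work surface, if the arm or the gripper's body presses on something with over 40 N, if the wrist force passes 120 N, or if a joint passes its speed limit or range.

## Working session

There is one attempt and no reset: what is moved stays moved. The work goes in short steps, Python scripts to look and compute and a tool call to move; the robot and the scene stay as the last step left them, time stands still between calls to the robot, and variables do not carry over. Pictures are saved under pics/ and viewed, and the job is handed in when it is done.

Besides the shell and the picture viewer there is one more tool, called after "Call:" as a command line: name --argument value ..., lists and objects as JSON in quotes. apply_moves: Moves the arm, as the interface text tells. Its arguments: {"type":"object","properties":{"motion":{"type":"string"}},"required":["motion"]}

```bash
ls; mkdir -p pics; python3 - <<'E'
from rig import bot
import cv2
s=bot.read_state()
for k,v in s.items(): print(k,v)
print(bot.pinch_z)
for c in ["scene","top"]:
    im=bot.capture(c); cv2.imwrite(f"pics/{c}0.png",im[:,:,::-1]); print(c,bot.get_calibration(c))
    for n in ["medbox","lid_bar","catch_tab","stand","board","brown_bottle","steel_jar","glass_dish","lid"]:
        try: print(n,[( [round(float(a),4) for a in d["point"]],round(d["p"],2)) for d in bot.find_in(n,c)[:2]])
        except Exception as e: print(n,e)
E
```

```text
pics
time_s 0.0
joint_positions [-7.99575976e+01  3.02785523e+01  8.21548956e+01 -5.81319993e-04
  6.76915579e+01 -1.02265721e+01]
qvel [-0.11047706  0.06211284 -0.01585567 -0.05972327  0.01876909  0.07666155]
tau [ 1.23270063e-03 -4.40031374e+01 -1.76589650e+01  6.32695528e-02
  5.81154681e-02 -1.74234256e-04]
position [ 0.21642005 -0.58555414  0.22158437]
tcp_rot [[ 9.38075397e-01  3.46430941e-01 -3.89691331e-04]
 [ 3.46430954e-01 -9.38073017e-01  2.14669600e-03]
 [ 3.78122992e-04 -2.14876384e-03 -9.99997620e-01]]
force [0.2005671  0.43021845 0.26442001]
moment [-0.02191736  0.01436488 -0.00056062]
opening 1.0017808496316873
0.0187
scene {'fx': 490.98941448953707, 'fy': 490.98941448953707, 'cx': 313.9426664853272, 'cy': 233.02678319495885, 'rvec': array([ 2.14479103,  1.30374657, -0.46033203]), 'tvec': array([-0.32255834, -0.29738296,  1.4805959 ])}
medbox [([0.6284, 0.0634, 0.0925], 0.88)]
lid_bar [([0.6049, 0.0569, 0.0942], 0.73)]
catch_tab [([0.4772, 0.0579, 0.0809], 0.51)]
stand [([0.5658, -0.2694, 0.0384], 0.58)]
board [([0.5384, -0.2716, 0.0804], 0.83)]
brown_bottle [([0.7351
[... 160 characters left out ...]
6038, 0.0598, 0.0944], 0.64)]
top {'fx': 621.4760401283014, 'fy': 621.4760401283014, 'cx': 312.2923705682511, 'cy': 230.35146064570233, 'rvec': array([ 2.01195675, -2.19516166,  0.24827554]), 'tvec': array([0.09806361, 0.58803551, 1.30816617])}
medbox [([0.586, 0.0761, 0.0903], 0.72)]
lid_bar [([0.5979, 0.0632, 0.0926], 0.65)]
catch_tab [([0.5849, 0.0742, 0.0866], 0.27)]
stand [([0.5294, -0.2581, 0.0291], 0.84)]
board [([0.5952, 0.0673, 0.0927], 0.7), ([0.5315, -0.2658, 0.0932], 0.56)]
brown_bottle [([0.7042, -0.186, 0.0911], 0.57)]
steel_jar [([0.4793, 0.4157, 0.0744], 0.92), ([0.705, -0.1866, 0.0934], 0.2)]
glass_dish [([0.3579, 0.2744, 0.0123], 0.81)]
lid [([0.5964, 0.065, 0.0904], 0.68)]
```

View pics/scene0.png

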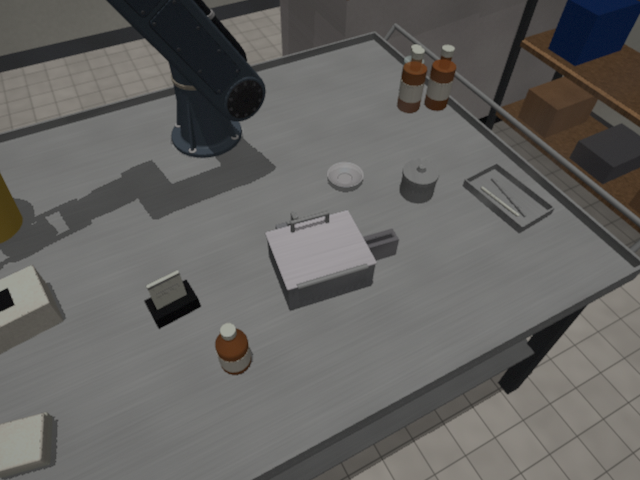

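View pics/top0.png

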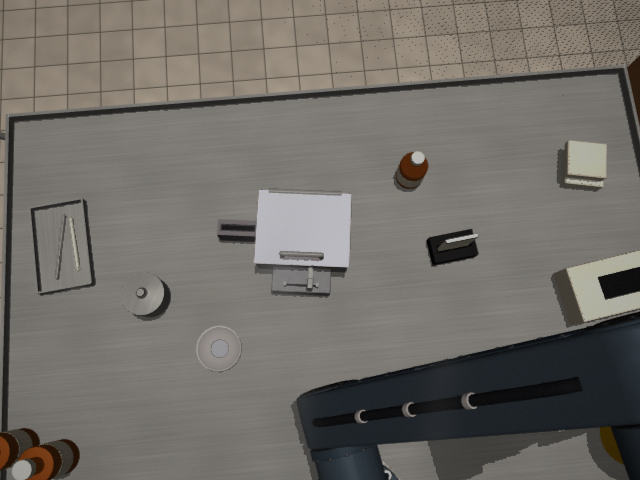

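Scene and top agree: the box is in the middle with its lid at top px (256–351, 190–270), the holder slot is near (237, 231), and the stand with the board is near (453, 246). I'll crop in for pose fitting.

```bash
python3 - <<'E'
import cv2
t=cv2.imread("pics/top0.png"); s=cv2.imread("pics/scene0.png")
def crop(im,x,y,w,h,f,n):
    cv2.imwrite(n,cv2.resize(im[y:y+h,x:x+w],None,fx=f,fy=f,interpolation=cv2.INTER_CUBIC))
crop(t,210,180,150,120,5,"pics/tb.png")
crop(t,415,220,75,55,10,"pics/ts.png")
crop(s,255,200,150,110,5,"pics/sb.png")
crop(s,135,260,75,70,8,"pics/ss.png")
E
```

```text
(no output)
```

View pics/tb.png

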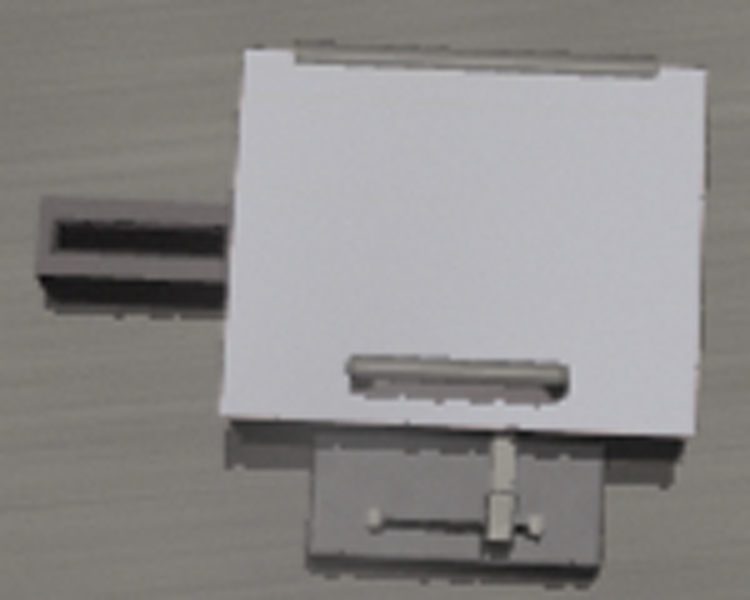

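View pics/ts.png

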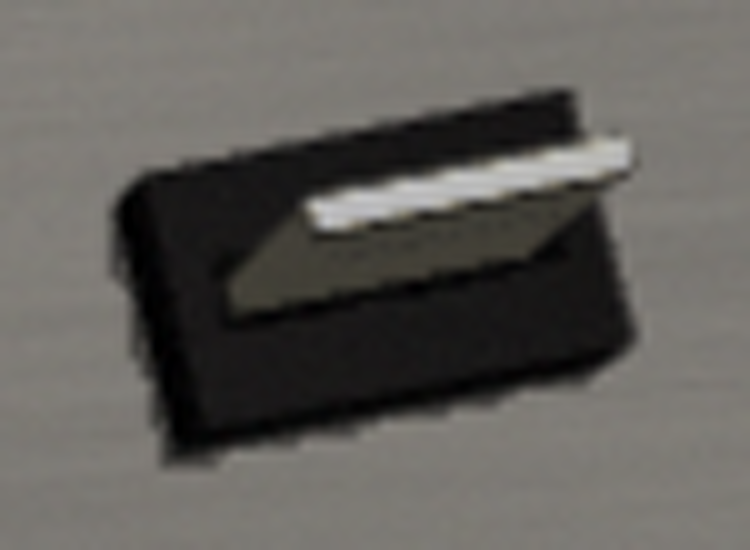

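View pics/sb.png

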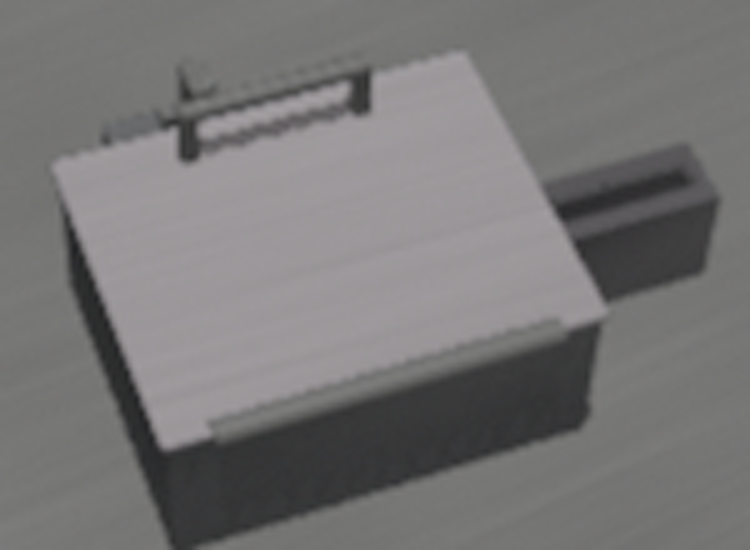

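View pics/ss.png

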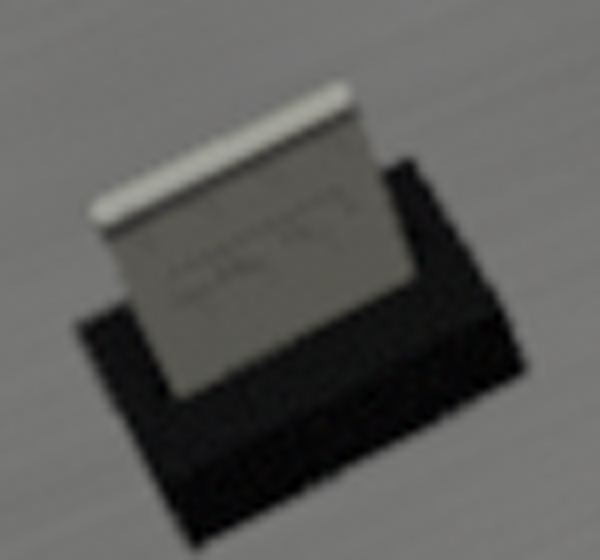

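```bash
cat > fit.py <<'E'
import numpy as np, cv2
from scipy.optimize import least_squares
CAL={'scene':dict(f=490.98941448953707,cx=313.9426664853272,cy=233.02678319495885,rvec=np.array([ 2.14479103,  1.30374657, -0.46033203]),tvec=np.array([-0.32255834, -0.29738296,  1.4805959 ])),
'top':dict(f=621.4760401283014,cx=312.2923705682511,cy=230.35146064570233,rvec=np.array([ 2.01195675, -2.19516166,  0.24827554]),tvec=np.array([0.09806361, 0.58803551, 1.30816617]))}
def proj(P,c):
    c=CAL[c] if isinstance(c,str) else c
    K=np.array([[c['f'],0,c['cx']],[0,c['f'],c['cy']],[0,0,1]])
    return cv2.projectPoints(np.array(P,float).reshape(-1,1,3),c['rvec'],c['tvec'],K,None)[0][:,0]
def toW(p,L):
    L=np.atleast_2d(L); c,s=np.cos(p[2]),np.sin(p[2])
    return np.c_[p[0]+c*L[:,0]-s*L[:,1],p[1]+s*L[:,0]+c*L[:,1],L[:,2]]
E
cat > f1.py <<'E'
from fit import *
def o(c,f,x,y): return [(c[0]+.5)/f-.5+x,(c[1]+.5)/f-.5+y]
def run(obs,p0,lid=False):
    def res(p,cams=('top','scene')):
        r=[]
        for cam,L,px in obs:
            if cam not in cams: continue
            L=list(L)
            if len(L)==4: L=[L[0]+p[3],L[1],L[2]]
            r.append((proj(toW(p,L),cam)[0]-px))
        return np.array(r).ravel()
    for cams in [('top','scene'),('top',),('scene',)]:
        s=least_squares(res,p0,args=(cams,),loss='soft_l1')
        print(cams,np.round(s.x,4),"yaw",round(np.degrees(s.x[2]),2)); print(np.round(res(s.x,cams).reshape(-1,2),1).tolist())
T=lambda L,c:('top',L,np.array(o(c,5,210,180)))
S=lambda L,c:('scene',L,np.array(o(c,5,255,200)))
run([T((-.136,.065,.045),(308,555)),T((-.136,-.065,.045),(598,566)),T((-.065,.042,.121),(350,366)),T((-.065,-.042,.121),(566,377)),
T((.083,.103,.091,0),(245,50)),T((.083,-.103,.091,0),(706,70)),T((-.083,.103,.091,0),(220,415)),T((-.083,-.103,.091,0),(693,436)),
T((.018,.192,.06),(43,197)),T((-.018,.192,.06),(38,273)),
S((-.083,-.103,.091,0),(52,163)),S((-.083,.103,.091,0),(468,52)),S((.083,.103,.091,0),(606,316)),S((.083,-.103,.091,0),(163,448)),
S((-.018,.192,.06),(690,145)),S((.018,.192,.06),(718,195)),S((.08,-.1,0),(180,549)),],[.6,.06,0,0])
T=lambda L,c:('top',L,np.array(o(c,10,415,220)))
S=lambda L,c:('scene',L,np.array(o(c,8,135,260)))
print('stand')
run([T((.03,.05,.036),(145,178)),T((.03,-.05,.036),(575,92)),T((-.03,-.05,.036),(630,345)),T((-.03,.05,.036),(195,430)),
T((.004,.035,.116),(305,203)),T((-.004,.035,.116),(316,232)),T((.004,-.035,.116),(627,140)),T((-.004,-.035,.116),(633,168)),
S((-.03,-.05,.036),(80,325)),S((-.03,.05,.036),(410,160)),S((.03,.05,.036),(500,305)),S((.03,-.05,.036),(170,468)),
S((.03,-.05,0),(197,548)),S((.03,.05,0),(525,370))],[.53,-.26,-.2])
E
python3 f1.py
```

```text
('top', 'scene') [ 0.5976  0.0663 -0.1333 -0.0008] yaw -7.64
[[-0.3, 0.2], [0.7, 0.7], [1.9, 0.2], [-1.5, -0.2], [-0.2, -0.7], [0.9, -0.6], [-0.3, 0.4], [1.0, 0.5], [-0.3, -0.3], [-0.6, 0.2], [-0.2, -0.5], [0.0, -0.7], [1.6, -0.2], [0.0, 0.3], [-0.1, -0.5], [1.0, 0.6], [-1.0, 1.3]]
('top',) [ 0.598   0.0664 -0.1324 -0.0013] yaw -7.58
[[-0.3, 0.0], [0.7, 0.5], [1.8, 0.1], [-1.5, -0.3], [-0.4, -0.6], [0.8, -0.6], [-0.4, 0.5], [0.9, 0.6], [-0.4, -0.4], [-0.7, 0.1]]
('scene',) [ 0.596   0.0663 -0.1358  0.0011] yaw -7.78
[[-0.2, -0.5], [0.1, -0.5], [1.5, 0.0], [-0.2, 0.4], [-0.4, -0.8], [0.7, 0.2], [-1.4, 0.7]]
stand
('top', 'scene') [ 0.5383 -0.2674  0.11  ] yaw 6.3
[[-0.3, -0.1], [-0.4, 0.1], [0.9, 0.3], [1.0, 0.4], [0.3, -0.3], [0.1, 0.5], [0.0, -0.3], [0.4, 0.5], [-0.1, -0.4], [1.1, -0.8], [1.4, 0.0], [-0.6, 2.1], [0.0, 0.4], [1.1, 0.5]]
('top',) [ 0.5386 -0.2669  0.102 ] yaw 5.84
[[-0.5, -0.4], [-0.5, 0.1], [0.6, 0.4], [0.7, 0.1], [0.0, -0.5], [-0.2, 0.2], [-0.2, -0.3], [0.2, 0.5]]
('scene',) [ 0.5372 -0.2683  0.1226] yaw 7.03
[[-0.6, -0.3], [0.3, -1.1], [0.9, -0.5], [-0.9, 2.0], [-0.2, 0.3], [0.6, 0.0]]
```

```bash
cat > h.py <<'E'
from fit import *
from rig import bot
from scipy.spatial.transform import Rotation as R
BOX=np.array([.5976,.0663,np.radians(-7.64)]); ST=np.array([.5383,-.2674,np.radians(6.2)])
def down(a,tilt=0):  # tool x azimuth a deg
    a=np.radians(a); x=np.array([np.cos(a),np.sin(a),0]);z=np.array([0,0,-1.]);y=np.cross(z,x)
    M=np.c_[x,y,z]
    return M@R.from_euler('x',tilt,degrees=True).as_matrix()
def plan(pos,M,s=None):
    s=s or bot.read_state(); Rm=np.array(s['tcp_rot'])
    d=Rm.T@(np.array(pos)-s['position']); rv=R.from_matrix(Rm.T@M).as_rotvec(degrees=True)
    print('t',round(s['time_s'],2),'pos',np.round(s['position'],4),'F',np.round(s['force'],1),'open',round(s['opening'],3))
    print('SHIFT',np.round(d,4),'TURN',np.round(rv,2))
E
python3 - <<'E'
from h import *
plan([.5383,-.2674,.20],down(96.2))
E
```

```text
t 1.0 pos [ 0.2166 -0.5863  0.2226] F [-0.6 -0.5  0.2] open 1.002
SHIFT [ 0.4123 -0.1877  0.0226] TURN [  0.     0.   -75.93]
```

Call:
apply_moves --motion "0.412 -0.188 0.022 0 0 -75.9 0.087;0.412 -0.188 0.022 0 0 -75.9 0.087;0.412 -0.188 0.022 0 0 -75.9 0.087;0.412 -0.188 0.022 0 0 -75.9 0.087;0.412 -0.188 0.022 0 0 -75.9 0.087;0.412 -0.188 0.022 0 0 -75.9 0.087;0.412 -0.188 0.022 0 0 -75.9 0.087;0.412 -0.188 0.022 0 0 -75.9 0.087"

```text
time_s: 2.0
position: [0.54, -0.264, 0.2004]
tcp_rot: [[-0.113, 0.994, 0.0], [0.994, 0.113, 0.001], [0.0, 0.0, -1.0]]
force: [-1.2, 0.4, 0.3]
opening: 1.002
```

```bash
python3 - <<'E'
from h import *
plan([.5383,-.2674,.20],down(96.2))
c=bot.get_calibration('wrist'); im=bot.capture('wrist'); cv2.imwrite('pics/w1.png',im[:,:,::-1]); print(c)
print(bot.find_in('board','wrist')[:2])
cal=dict(f=c['fx'],cx=c['cx'],cy=c['cy'],rvec=c['rvec'],tvec=c['tvec'])
o=im[:,:,::-1].copy()
for h in (.116,):
    q=proj(toW(ST,[(x,y,h) for x in(-.004,.004) for y in (-.035,.035)]),cal); print(q.round(0).tolist())
    for p in q: cv2.circle(o,tuple(int(v) for v in p),3,(0,0,255),-1)
for p in proj(toW(ST,[(x,y,.036) for x in(-.03,.03) for y in (-.05,.05)]),cal): cv2.circle(o,tuple(int(v) for v in p),3,(0,255,0),-1)
cv2.imwrite('pics/w1o.png',o)
E
```

```text
t 2.0 pos [ 0.54   -0.264   0.2004] F [-1.2  0.4  0.3] open 1.002
SHIFT [-0.0032 -0.0021  0.0004] TURN [ 0.02 -0.03  0.27]
{'fx': 350.9232039459541, 'fy': 350.9232039459541, 'cx': 313.37159532875074, 'cy': 246.52728575771405, 'rvec': array([-2.84619086, -0.16267033, -0.02438518]), 'tvec': array([-0.50584327, -0.33825208,  0.27664244])}
[{'point': [0.5352, -0.2582, 0.1182], 'p': 0.86}]
[[306.0, 301.0], [306.0, 211.0], [316.0, 301.0], [317.0, 211.0]]
```

View pics/w1o.png

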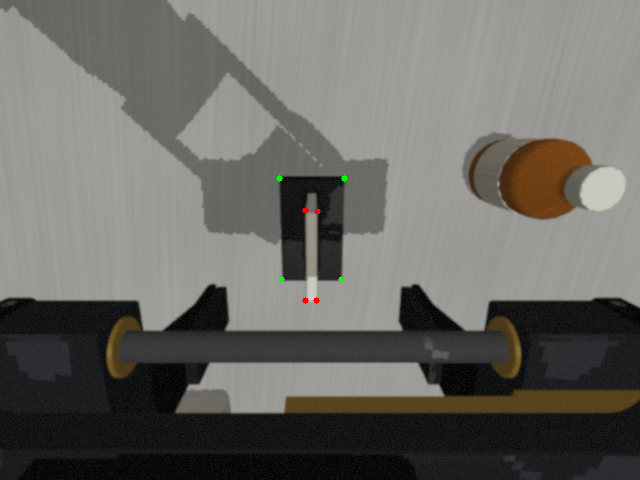

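Red (board top) and green (stand) predictions sit right on the picture: board at columns 306–318, stand corners matched. Descending to grasp.

Call:
apply_moves --motion "-0.003 -0.002 0.04 0 0 0.2 0.087;-0.003 -0.002 0.08 0 0 0.2 0.087;-0.003 -0.002 0.11 0 0 0.2 0.087;-0.003 -0.002 0.12 0 0 0.2 0.087;-0.003 -0.002 0.12 0 0 0.2 0.087;-0.003 -0.002 0.12 0 0 0.2 0.04;-0.003 -0.002 0.12 0 0 0.2 0.02;-0.003 -0.002 0.12 0 0 0.2 0.012"

```text
time_s: 3.1
position: [0.5367, -0.2706, 0.0814]
tcp_rot: [[-0.104, 0.995, 0.001], [0.995, 0.104, -0.001], [-0.001, 0.001, -1.0]]
force: [-0.1, 0.1, -0.0]
opening: 0.74
```

Call:
apply_moves --motion "0 0 0 0 0 0 0.01;0 0 0 0 0 0 0.008;0 0 0 0 0 0 0.004;0 0 0 0 0 0 0;0 0 0 0 0 0 0;0 0 0 0 0 0 0;0 0 0 0 0 0 0;0 0 0 0 0 0 0"

```text
time_s: 4.1
position: [0.537, -0.2704, 0.0806]
tcp_rot: [[-0.104, 0.995, 0.002], [0.995, 0.104, -0.0], [-0.001, 0.002, -1.0]]
force: [3.3, 0.3, -1.1]
opening: 0.092
```

```bash
python3 - <<'E'
from h import *
plan([.5383,-.2674,.08],down(96.2))
E
```

```text
t 4.1 pos [ 0.537  -0.2704  0.0806] F [ 3.3  0.3 -1.1] open 0.092
SHIFT [0.0029 0.0016 0.0006] TURN [ 0.09  0.03 -0.23]
```

Call:
apply_moves --motion "0 0 -0.01 0 0 0 0;0 0 -0.025 0 0 0 0;0 0 -0.045 0 0 0 0;0 0 -0.07 0 0 0 0;0 0 -0.1 0 0 0 0;0 0 -0.12 0 0 0 0;0 0 -0.12 0 0 0 0;0 0 -0.12 0 0 0 0"

```text
time_s: 5.1
position: [0.5349, -0.2699, 0.2002]
tcp_rot: [[-0.104, 0.995, -0.002], [0.995, 0.104, 0.001], [0.001, -0.002, -1.0]]
force: [-0.2, 0.2, -0.5]
opening: 0.092
```

```bash
python3 - <<'E'
from h import *
h=toW(BOX,[0,.146,0])[0]; print(h)
plan([h[0],h[1],.20],down(82.36))
c=bot.get_calibration('wrist'); im=bot.capture('wrist'); cv2.imwrite('pics/w2.png',im[:,:,::-1])
E
```

```text
[0.61701046 0.21100395 0.        ]
t 5.1 pos [ 0.5349 -0.2699  0.2002] F [-0.2  0.2 -0.5] open 0.092
SHIFT [4.698e-01 1.316e-01 4.000e-04] TURN [-0.14 -0.05 13.61]
```

View pics/w2.png

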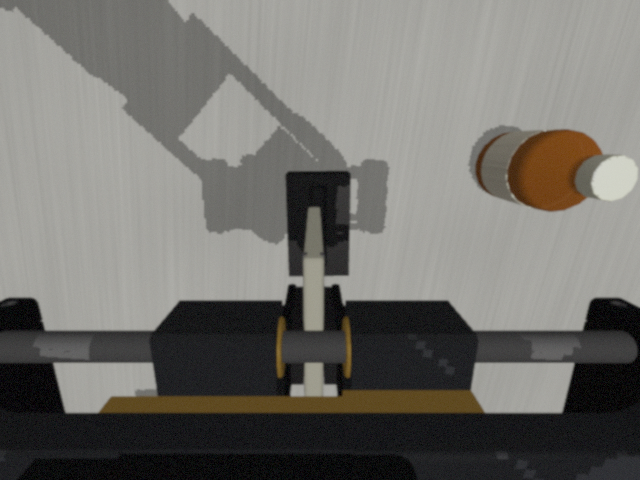

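```bash
python3 - <<'E'
from h import *
s=bot.read_state();c=bot.get_calibration('wrist')
cal=dict(f=c['fx'],cx=c['cx'],cy=c['cy'],rvec=c['rvec'],tvec=c['tvec'])
Rm=np.array(s['tcp_rot']);p=s['position']
for off in (0,.003):
    L=[(.035+off,y,z) for z in (-.0354,.0746) for y in (-.004,.004)]
    print(off,proj([p+Rm@np.array(l) for l in L],cal).round(1).tolist())
h=toW(BOX,[0,.146,0])[0]
plan([h[0],h[1],.25],down(82.36))
im=cv2.imread('pics/w2.png'); cv2.imwrite('pics/w2c.png',cv2.resize(im[190:290,270:360],None,fx=6,fy=6,interpolation=cv2.INTER_CUBIC))
E
```

```text
0 [[304.7, 262.5], [325.6, 262.6], [308.5, 209.1], [320.2, 209.1]]
0.003 [[304.6, 255.1], [325.7, 255.1], [308.5, 204.7], [320.3, 204.7]]
t 5.15 pos [ 0.535  -0.2698  0.1997] F [ 0.2  0.5 -1.4] open 0.09
SHIFT [ 0.4698  0.1314 -0.0498] TURN [-0.16 -0.08 13.6 ]
```

View pics/w2c.png

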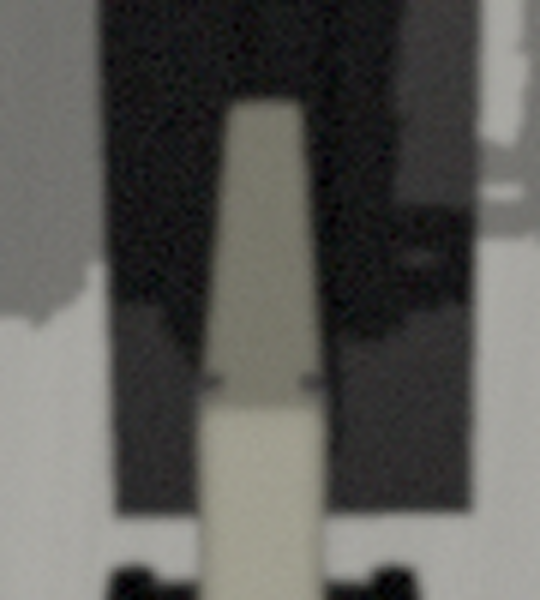

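Board is held centrally (top edge at row 258, bottom at 207): tool-x offset about +2 mm. Now moving high over the box to the holder.

Call:
apply_moves --motion "0 0 -0.05 0 0 0 0;0.05 0.014 -0.05 0 0 1.5 0;0.1 0.028 -0.05 0 0 3 0;0.16 0.045 -0.05 0 0 5 0;0.22 0.062 -0.05 0 0 6.5 0;0.28 0.078 -0.05 0 0 8 0;0.34 0.095 -0.05 0 0 10 0;0.4 0.112 -0.05 0 0 11.6 0"

```text
time_s: 6.15
position: [0.6053, 0.1409, 0.2491]
tcp_rot: [[0.099, 0.995, -0.003], [0.995, -0.099, -0.001], [-0.001, -0.003, -1.0]]
force: [1.0, -0.4, -1.2]
opening: 0.091
```

```bash
python3 - <<'E'
from h import *
h=toW(BOX,[0,.1442,0])[0]
plan([h[0],h[1],.25],down(82.36))
E
```

```text
t 6.15 pos [0.6053 0.1409 0.2491] F [ 1.  -0.4 -1.2] open 0.091
SHIFT [ 0.0692  0.0047 -0.001 ] TURN [-0.17  0.06  1.95]
```

Call:
apply_moves --motion "0.035 0.002 0 0 0 1 0;0.069 0.005 0 0 0 2 0;0.069 0.005 0 0 0 2 0;0.069 0.005 0 0 0 2 0;0.069 0.005 0 0 0 2 0;0.069 0.005 0 0 0 2 0;0.069 0.005 0 0 0 2 0;0.069 0.005 0 0 0 2 0"

```text
time_s: 7.15
position: [0.6178, 0.207, 0.2507]
tcp_rot: [[0.133, 0.991, 0.0], [0.991, -0.133, 0.0], [0.0, 0.0, -1.0]]
force: [0.0, -0.3, -0.2]
opening: 0.086
```

```bash
cat > wl.py <<'E'
from h import *
import sys
h=toW(BOX,[0,.1442,0])[0]
plan([h[0],h[1],float(sys.argv[1])],down(82.36))
s=bot.read_state();c=bot.get_calibration('wrist'); im=bot.capture('wrist')[:,:,::-1].copy()
cv2.imwrite(sys.argv[2]+'.png',im)
cal=dict(f=c['fx'],cx=c['cx'],cy=c['cy'],rvec=c['rvec'],tvec=c['tvec'])
def poly(L,col):
    q=proj(toW(BOX,L),cal); print(q.round(1).tolist()); cv2.polylines(im,[np.round(q*8).astype(np.int32)],True,col,1,cv2.LINE_AA,3)
poly([(-.018,.1,.06),(-.018,.192,.06),(.018,.192,.06),(.018,.1,.06)],(0,255,0))
poly([(-.008,.1065,.06),(-.008,.1855,.06),(.008,.1855,.06),(.008,.1065,.06)],(0,0,255))
poly([(-.0055,.109,.01),(-.0055,.183,.01),(.0055,.183,.01),(.0055,.109,.01)],(255,0,0))
cv2.imwrite(sys.argv[2]+'o.png',cv2.resize(im[60:420,170:490],None,fx=1.6,fy=1.6,interpolation=cv2.INTER_CUBIC))
E
python3 wl.py .25 pics/w3
```

```text
t 7.15 pos [0.6178 0.207  0.2507] F [ 0.  -0.3 -0.2] open 0.086
SHIFT [ 0.0021 -0.0013  0.0007] TURN [ 0.01 -0.   -0.02]
[[295.7, 260.4], [294.5, 172.1], [331.0, 172.2], [329.6, 260.5]]
[[305.1, 254.6], [304.7, 178.8], [320.8, 178.8], [320.3, 254.6]]
[[308.1, 239.6], [307.9, 176.5], [317.7, 176.5], [317.4, 239.6]]
```

View pics/w3o.png

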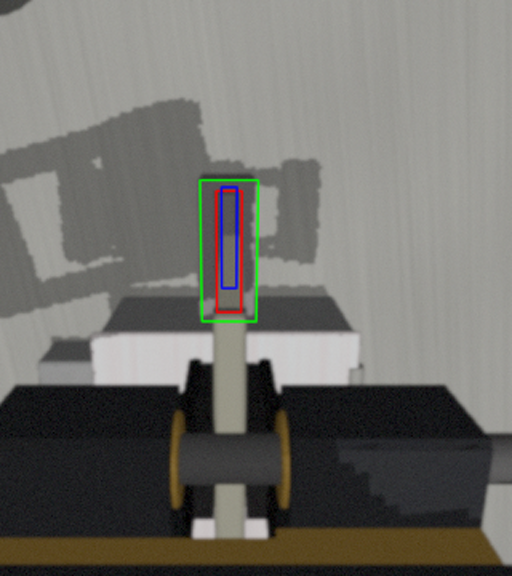

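View pics/w3.png

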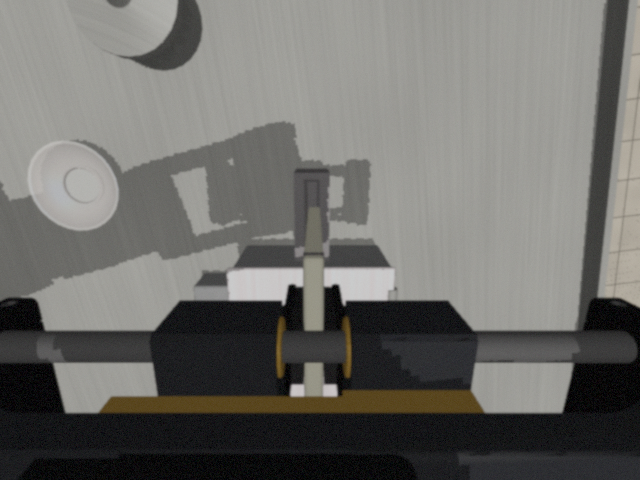

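```bash
python3 - <<'E'
import cv2
im=cv2.imread('pics/w3.png'); cv2.imwrite('pics/w3c.png',cv2.resize(im[155:265,275:350],None,fx=7,fy=7,interpolation=cv2.INTER_CUBIC))
E
```

```text
(no output)
```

View pics/w3c.png

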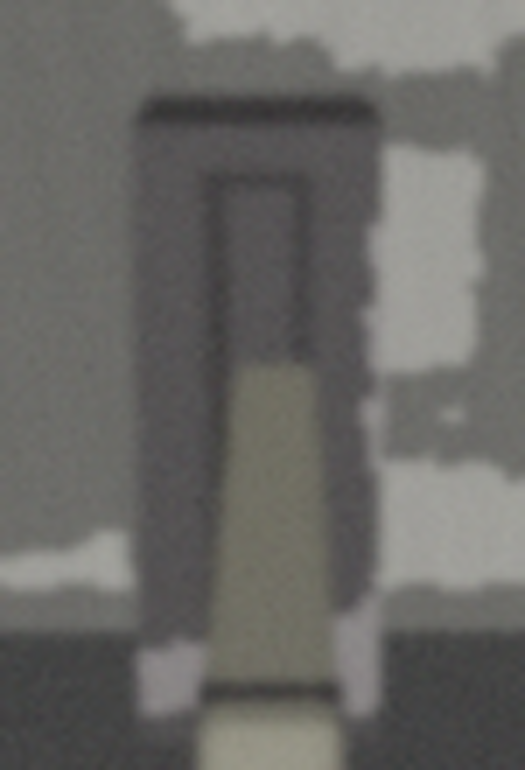

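Holder top face spans columns 294.6–328.6, slot floor 307.7–317.6 against a predicted 307.9–317.7, so the box pose is confirmed to about 0.5 mm. Descending to just above the mouth.

Call:
apply_moves --motion "0.002 -0.001 0.02 0 0 0 0;0.002 -0.001 0.045 0 0 0 0;0.002 -0.001 0.07 0 0 0 0;0.002 -0.001 0.09 0 0 0 0;0.002 -0.001 0.1 0 0 0 0;0.002 -0.001 0.1 0 0 0 0;0.002 -0.001 0.1 0 0 0 0;0.002 -0.001 0.1 0 0 0 0"

```text
time_s: 8.2
position: [0.6177, 0.2095, 0.1516]
tcp_rot: [[0.133, 0.991, 0.002], [0.991, -0.133, 0.0], [0.001, 0.002, -1.0]]
force: [-0.1, -0.3, -1.3]
opening: 0.088
```

```bash
python3 wl.py .085 pics/w4;  python3 - <<'E'
import cv2
im=cv2.imread('pics/w4.png'); cv2.imwrite('pics/w4c.png',cv2.resize(im[140:290,265:365],None,fx=5,fy=5,interpolation=cv2.INTER_CUBIC))
E
```

```text
t 8.2 pos [0.6177 0.2095 0.1516] F [-0.1 -0.3 -1.3] open 0.088
SHIFT [-0.0005 -0.001   0.0666] TURN [ 0.11 -0.03  0.01]
[[290.1, 304.2], [287.8, 187.5], [338.0, 187.5], [335.5, 304.2]]
[[302.6, 296.7], [301.8, 196.5], [324.0, 196.6], [322.9, 296.7]]
[[306.8, 271.2], [306.5, 190.7], [319.2, 190.7], [318.7, 271.2]]
```

View pics/w4c.png

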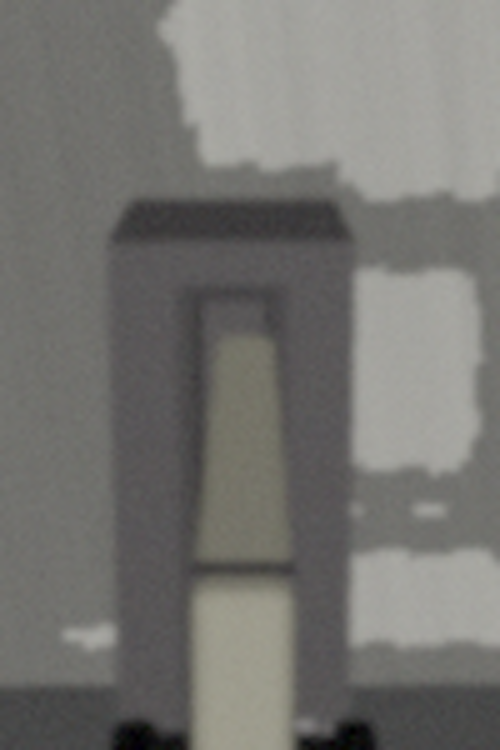

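At z = 0.152 the slot mouth reads centre col 311.6 (predicted 312.9) and the board's lower end 314.2, so I shift about −1.8 mm in tool y and descend gently.

Call:
apply_moves --motion "-0.001 -0.0018 0 0 0 0 0;-0.001 -0.0018 0 0 0 0 0;-0.001 -0.0018 0.006 0 0 0 0;-0.001 -0.0018 0.012 0 0 0 0;-0.001 -0.0018 0.018 0 0 0 0;-0.001 -0.0018 0.022 0 0 0 0;-0.001 -0.0018 0.026 0 0 0 0;-0.001 -0.0018 0.028 0 0 0 0"

```text
time_s: 9.25
position: [0.615, 0.2086, 0.1222]
tcp_rot: [[0.133, 0.991, -0.0], [0.991, -0.133, -0.0], [-0.0, -0.0, -1.0]]
force: [-0.5, 0.1, -0.5]
opening: 0.091
```

```bash
python3 wl.py .085 pics/w5;  python3 - <<'E'
import cv2
im=cv2.imread('pics/w5.png'); cv2.imwrite('pics/w5c.png',cv2.resize(im[150:300,265:365],None,fx=5,fy=5,interpolation=cv2.INTER_CUBIC))
E
```

```text
t 9.25 pos [0.615  0.2086 0.1222] F [-0.5  0.1 -0.5] open 0.091
SHIFT [0.0008 0.0017 0.0372] TURN [-0.02  0.    0.01]
[[291.3, 320.9], [288.9, 191.3], [345.4, 191.3], [341.8, 321.0]]
[[305.3, 312.6], [304.6, 201.4], [329.6, 201.5], [327.9, 312.7]]
[[309.6, 282.1], [309.4, 194.1], [323.5, 194.1], [322.6, 282.2]]
```

View pics/w5c.png

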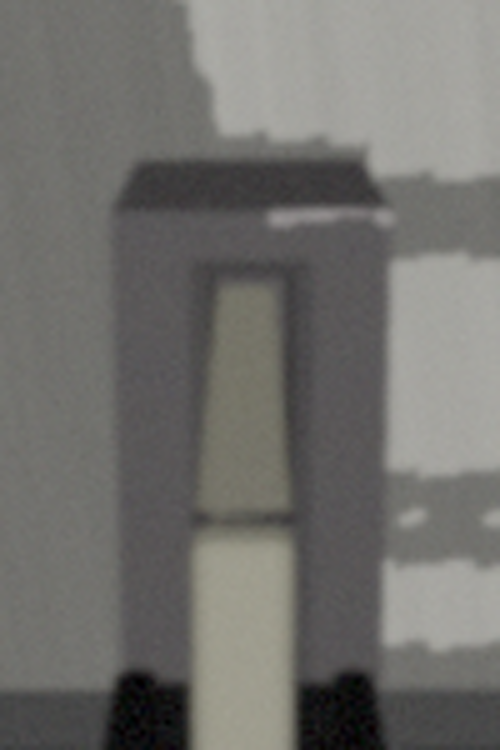

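Board is already about 12 mm inside the slot, centred, with no force. Continuing down to the floor.

Call:
apply_moves --motion "0 0 0.008 0 0 0 0;0 0 0.016 0 0 0 0;0 0 0.023 0 0 0 0;0 0 0.029 0 0 0 0;0 0 0.034 0 0 0 0;0 0 0.037 0 0 0 0;0 0 0.038 0 0 0 0;0 0 0.038 0 0 0 0"

```text
time_s: 10.3
position: [0.6153, 0.2087, 0.0847]
tcp_rot: [[0.133, 0.991, 0.0], [0.991, -0.133, 0.0], [0.0, 0.0, -1.0]]
force: [0.2, 0.2, -0.3]
opening: 0.089
```

```bash
python3 wl.py .085 pics/w6
```

```text
t 10.3 pos [0.6153 0.2087 0.0847] F [ 0.2  0.2 -0.3] open 0.089
SHIFT [ 0.0007  0.0014 -0.0003] TURN [ 0.02 -0.01  0.01]
[[287.1, 351.2], [283.7, 201.0], [351.1, 201.1], [346.2, 351.2]]
[[303.4, 341.8], [302.5, 213.0], [332.1, 213.1], [329.9, 341.9]]
[[308.6, 301.8], [308.4, 202.2], [324.6, 202.2], [323.5, 301.8]]
```

View pics/w6.png

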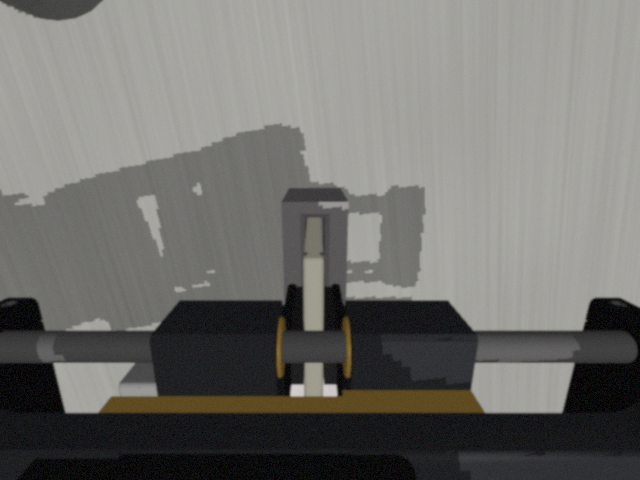

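No floor contact yet; nudge 3 mm further.

Call:
apply_moves --motion "0 0 0.001 0 0 0 0;0 0 0.001 0 0 0 0;0 0 0.002 0 0 0 0;0 0 0.002 0 0 0 0;0 0 0.003 0 0 0 0;0 0 0.003 0 0 0 0;0 0 0.003 0 0 0 0;0 0 0.003 0 0 0 0"

```text
time_s: 11.35
position: [0.6159, 0.2087, 0.0844]
tcp_rot: [[0.133, 0.991, 0.002], [0.991, -0.133, 0.0], [0.0, 0.002, -1.0]]
force: [-3.8, -0.0, 13.7]
opening: 0.092
```

Floor contact at 14 N. Ease up and release.

Call:
apply_moves --motion "0 0 -0.002 0 0 0 0;0 0 -0.002 0 0 0 0.02;0 0 -0.002 0 0 0 0.04;0 0 -0.002 0 0 0 0.04;0 0 -0.002 0 0 0 0.04;0 0 -0.002 0 0 0 0.04;0 0 -0.002 0 0 0 0.04;0 0 -0.002 0 0 0 0.04"

```text
time_s: 12.35
position: [0.6151, 0.2087, 0.0836]
tcp_rot: [[0.133, 0.991, -0.0], [0.991, -0.133, 0.0], [0.0, -0.0, -1.0]]
force: [0.5, -0.1, -0.3]
opening: 0.458
```

Call:
apply_moves --motion "0 0 -0.01 0 0 0 0.04;0 0 -0.03 0 0 0 0.04;0 0 -0.05 0 0 0 0.04;0 0 -0.08 0 0 0 0.04;0 0 -0.11 0 0 0 0.04;0 0 -0.12 0 0 0 0.04;0 0 -0.12 0 0 0 0.04;0 0 -0.12 0 0 0 0.04"

```text
time_s: 13.35
position: [0.6142, 0.2085, 0.2022]
tcp_rot: [[0.133, 0.991, -0.003], [0.991, -0.133, -0.0], [-0.001, -0.003, -1.0]]
force: [-0.9, 0.3, -0.5]
opening: 0.458
```

```bash
python3 - <<'E'
from h import *
b=toW(BOX,[-.065,0,.121])[0]; print(b)
plan([b[0],b[1],.20],down(82.36))
im=bot.capture('top')[:,:,::-1].copy(); cv2.imwrite('pics/t1.png',im)
print(bot.find_in('board','top')[:2])
im2=bot.capture('wrist')[:,:,::-1]; cv2.imwrite('pics/w7.png',im2)
E
```

```text
[0.53317701 0.07494164 0.121     ]
t 13.35 pos [0.6142 0.2085 0.2022] F [-0.9  0.3 -0.5] open 0.458
SHIFT [-0.1431 -0.0625  0.0025] TURN [-0.14  0.04  0.01]
[{'point': [0.5977, 0.0648, 0.094], 'p': 0.64}]
```

View pics/w7.png

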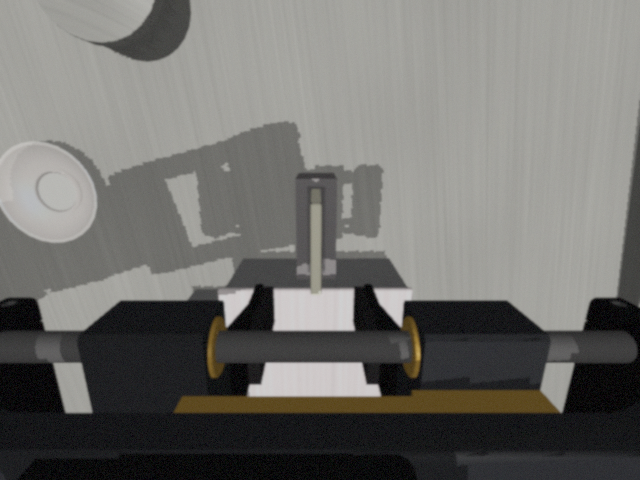

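View pics/t1.png

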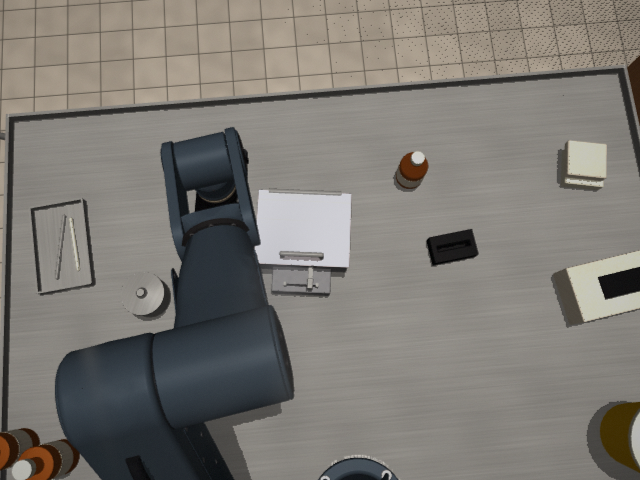

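Board stands upright in the holder (wrist px ≈ (315, 185–290)), the stand is empty, and the bystanders haven't moved. Next, above the bar.

Call:
apply_moves --motion "-0.035 -0.016 0 0 0 0 0.04;-0.07 -0.032 0 0 0 0 0.04;-0.11 -0.05 0 0 0 0 0.04;-0.143 -0.064 0 0 0 0 0.04;-0.143 -0.064 0 0 0 0 0.04;-0.143 -0.064 0 0 0 0 0.04;-0.143 -0.064 0 0 0 0 0.04;-0.143 -0.064 0 0 0 0 0.04"

```text
time_s: 14.5
position: [0.5331, 0.0762, 0.2034]
tcp_rot: [[0.132, 0.991, 0.0], [0.991, -0.132, 0.0], [0.0, 0.0, -1.0]]
force: [-0.8, -0.1, -0.2]
opening: 0.461
```

```bash
sed -i 's/BOX=np.array(\[.5976/BOX=np.array([.5961/' h.py; python3 - <<'E'
from h import *
b=toW(BOX,[-.065,0,.121])[0]; print(b)
plan([b[0],b[1],.105],down(82.36))
c=bot.get_calibration('wrist');im=bot.capture('wrist')[:,:,::-1].copy()
cal=dict(f=c['fx'],cx=c['cx'],cy=c['cy'],rvec=c['rvec'],tvec=c['tvec'])
for p in proj(toW(BOX,[(-.065,y,.126) for y in (-.042,0,.042)]),cal): cv2.circle(im,tuple(int(v) for v in p),3,(0,0,255),-1)
for p in proj(toW(BOX,[(.018,.192,.06),(-.018,.192,.06),(.08,.103,.091)]),cal): cv2.circle(im,tuple(int(v) for v in p),3,(0,255,0),-1)
cv2.imwrite('pics/w8.png',im)
E
```

```text
[0.53167701 0.07494164 0.121     ]
t 14.5 pos [0.5331 0.0762 0.2034] F [-0.8 -0.1 -0.2] open 0.461
SHIFT [-0.0014 -0.0013  0.0984] TURN [ 0.01 -0.01  0.08]
```

View pics/w8.png

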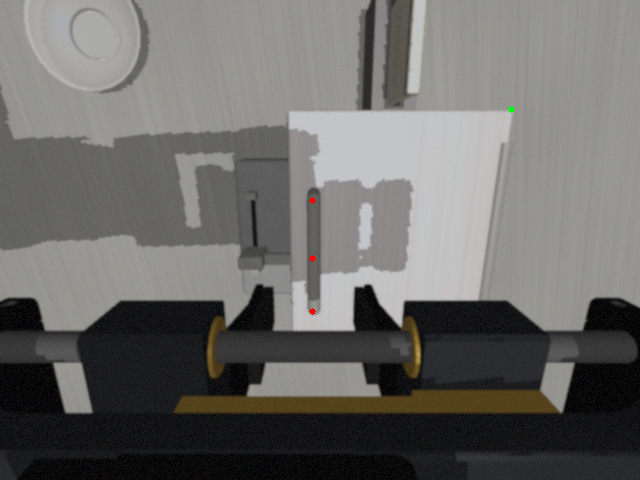

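Bar at column 314, rows 190–313 (predicted 312). Descend and close on it.

Call:
apply_moves --motion "-0.001 0 0.03 0 0 0 0.04;-0.001 0 0.06 0 0 0 0.04;-0.001 0 0.085 0 0 0 0.04;-0.001 0 0.098 0 0 0 0.04;-0.001 0 0.098 0 0 0 0.04;-0.001 0 0.098 0 0 0 0.02;-0.001 0 0.098 0 0 0 0.012;-0.001 0 0.098 0 0 0 0.008"

```text
time_s: 15.55
position: [0.533, 0.0744, 0.1063]
tcp_rot: [[0.133, 0.991, 0.002], [0.991, -0.133, -0.0], [0.0, 0.002, -1.0]]
force: [1.4, -0.8, -0.2]
opening: 0.202
```

Call:
apply_moves --motion "0 0 0 0 0 0 0.004;0 0 0 0 0 0 0;0 0 0 0 0 0 0;0 0 0 0 0 0 0;0 0 0 0 0 0 0;0 0 0 0 0 0 0;0 0 0 0 0 0 0;0 0 0 0 0 0 0"

```text
time_s: 16.55
position: [0.533, 0.0744, 0.1059]
tcp_rot: [[0.133, 0.991, 0.001], [0.991, -0.133, -0.0], [0.0, 0.001, -1.0]]
force: [-0.4, 0.1, 5.8]
opening: 0.1
```

```bash
python3 - <<'E'
from h import *
c=bot.capture('wrist'); s=bot.read_state(); print(s['position'],s['force'],s['opening'],s['moment'])
cv2.imwrite('pics/w9.png',c[:,:,::-1])
E
```

```text
[0.53296894 0.07438554 0.10593417] [-0.01369493  0.73001247  5.1796636 ] 0.10212384428522166 [-0.05302935 -0.13292264 -0.0488689 ]
```

View pics/w9.png

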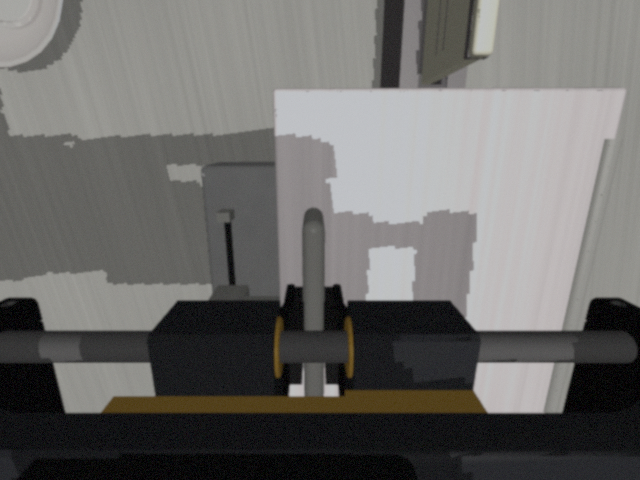

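Bar is firmly between the fingers (col 314). Tug up gently to learn whether it is caught.

Call:
apply_moves --motion "0 0 -0.001 0 0 0 0;0 0.0005 -0.002 0 0 0 0;0 0.0005 -0.003 0 0 0 0;0 0.001 -0.004 0 0 0 0;0 0.001 -0.004 0 0 0 0;0 0.001 -0.004 0 0 0 0;0 0.001 -0.004 0 0 0 0;0 0.001 -0.004 0 0 0 0"

```text
time_s: 17.6
position: [0.5338, 0.0743, 0.1096]
tcp_rot: [[0.133, 0.991, 0.001], [0.991, -0.133, -0.0], [0.0, 0.001, -1.0]]
force: [3.6, 0.4, -4.8]
opening: 0.099
```

Call:
apply_moves --motion "0 0 -0.0005 0 0 0 0;0 0 -0.001 0 0 0 0;0 0.0005 -0.0015 0 0 0 0;0 0.0005 -0.002 0 0 0 0;0 0.0005 -0.002 0 0 0 0;0 0.0005 -0.002 0 0 0 0;0 0.0005 -0.002 0 0 0 0;0 0.0005 -0.002 0 0 0 0"

```text
time_s: 18.6
position: [0.5344, 0.0742, 0.1117]
tcp_rot: [[0.133, 0.991, 0.001], [0.991, -0.133, -0.0], [0.0, 0.001, -1.0]]
force: [4.4, -0.4, -4.2]
opening: 0.107
```

Call:
apply_moves --motion "0 0 -0.0005 0 0 0 0;0 0 -0.001 0 0 0 0;0 0.0005 -0.0015 0 0 0 0;0 0.0005 -0.002 0 0 0 0;0 0.0005 -0.003 0 0 0 0;0 0.0005 -0.003 0 0 0 0;0 0.0005 -0.003 0 0 0 0;0 0.0005 -0.003 0 0 0 0"

```text
time_s: 19.6
position: [0.5353, 0.0741, 0.1146]
tcp_rot: [[0.133, 0.991, 0.002], [0.991, -0.133, -0.0], [0.0, 0.002, -1.0]]
force: [5.4, -0.7, -5.6]
opening: 0.1
```

```bash
python3 - <<'E'
from h import *
c=bot.capture('wrist'); s=bot.read_state(); print(s['position'],s['force'],s['opening'],s['moment'])
cv2.imwrite('pics/w10.png',c[:,:,::-1])
c=bot.capture('scene'); cv2.imwrite('pics/s10.png',c[:,:,::-1])
cv2.imwrite('pics/s10c.png',cv2.resize(c[190:310,240:400,::-1],None,fx=5,fy=5))
E
```

```text
[0.53532329 0.07408895 0.11464731] [ 5.71304923 -0.97366747 -4.80446417] 0.1044706864887756 [-0.10565514 -0.97663772 -0.01922837]
```

View pics/w10.png

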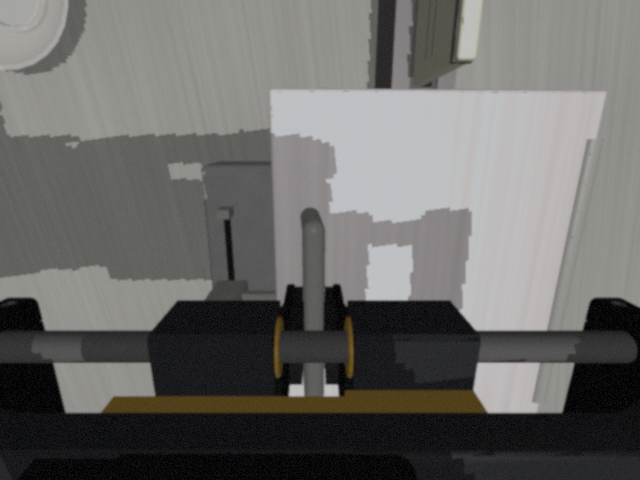

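View pics/s10c.png

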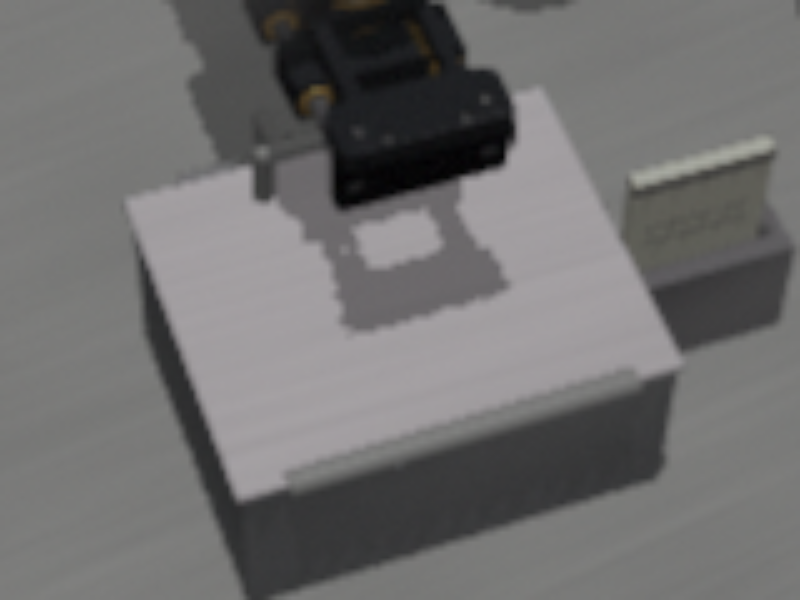

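```bash
python3 - <<'E'
from h import *
c=bot.get_calibration('wrist'); cal=dict(f=c['fx'],cx=c['cx'],cy=c['cy'],rvec=c['rvec'],tvec=c['tvec'])
def lp(u,w,y,t): # u before hinge, w above
    return (.08-u*np.cos(t)+w*np.sin(t),y,.085+u*np.sin(t)+w*np.cos(t))
for t in (0,.03,.058):
    print(t,'wrist front+y, far+y',proj(toW(BOX,[lp(.164,.006,.103,t),lp(-.002,.006,.103,t),lp(.145,.036,.044,t)]),cal).round(1).tolist(),
     'scene',proj(toW(BOX,[lp(.164,.006,-.103,t),lp(.164,.006,.103,t)]),'scene').round(1).tolist())
E
```

```text
0 wrist front+y, far+y [[268.3, 89.1], [609.1, 89.7], [306.8, 221.4]] scene [[264.5, 231.2], [347.9, 208.9]]
0.03 wrist front+y, far+y [[267.6, 87.7], [609.4, 89.8], [309.2, 223.5]] scene [[264.4, 229.9], [348.0, 207.5]]
0.058 wrist front+y, far+y [[267.1, 86.2], [609.6, 89.8], [311.9, 225.6]] scene [[264.3, 228.7], [348.2, 206.3]]
```

Scene px confirm: lid front corners rose 2.2–2.4 px, i.e. about 0.055–0.058 rad, well past the 0.03 rad rattle with a steady force of about 5 N and no slip in the grip. The lid is **free**, so the catch stays untouched. Planning the arc.

```bash
cat > arc.py <<'E'
from h import *
d=.0147
def tcp(t,f): # box x,z
    bx=.08-.145*np.cos(t)+.036*np.sin(t); bz=.085+.145*np.sin(t)+.036*np.cos(t)
    return np.array([bx-d*np.sin(f),bz-d*np.cos(f)])
def rows(t0,f0,ts,fs):
    p0=tcp(t0,f0)
    for t,f in zip(ts,fs):
        D=tcp(t,f)-p0
        y=np.array([np.cos(f0),-np.sin(f0)]);z=np.array([-np.sin(f0),-np.cos(f0)])
        print(f"t{t:.2f}: 0 {D@y:.4f} {D@z:.4f} {np.degrees(f-f0):.2f} 0 0 0")
E
python3 - <<'E'
from arc import *
ts=np.linspace(.058,.40,9)[1:]; k=np.radians(20)/(1.0-.058)
rows(.058,0,ts,(ts-.058)*k)
E
```

```text
t0.10: 0 0.0018 -0.0061 0.91 0 0 0
t0.14: 0 0.0038 -0.0120 1.82 0 0 0
t0.19: 0 0.0061 -0.0179 2.72 0 0 0
t0.23: 0 0.0087 -0.0237 3.63 0 0 0
t0.27: 0 0.0115 -0.0293 4.54 0 0 0
t0.31: 0 0.0145 -0.0348 5.45 0 0 0
t0.36: 0 0.0178 -0.0402 6.35 0 0 0
t0.40: 0 0.0213 -0.0454 7.26 0 0 0
```

Call:
apply_moves --motion "0 0.0025 -0.006 0.9 0 0 0;0 0.0048 -0.012 1.8 0 0 0;0 0.007 -0.018 2.7 0 0 0;0 0.0097 -0.0237 3.6 0 0 0;0 0.0125 -0.0293 4.5 0 0 0;0 0.0155 -0.0348 5.4 0 0 0;0 0.019 -0.04 6.3 0 0 0;0 0.022 -0.045 7.2 0 0 0"

```text
time_s: 20.7
position: [0.5552, 0.0715, 0.1592]
tcp_rot: [[0.133, 0.983, -0.128], [0.991, -0.132, 0.017], [-0.0, -0.129, -0.992]]
force: [2.6, 0.3, -6.5]
opening: 0.099
```

```bash
python3 - <<'E'
from arc import *
s=bot.read_state(); print(s['position'],s['force'],s['opening']); print(np.array(s['tcp_rot']).round(3))
k=20/.942; f0=np.radians(7.2)
ts=np.linspace(.40,.72,9)[1:]
rows(.40,f0,ts,np.radians((ts-.058)*k))
E
```

```text
[0.55522823 0.07145573 0.15923033] [ 2.55021088  0.28177334 -6.50478933] 0.09933739119924527
[[ 0.133  0.983 -0.128]
 [ 0.991 -0.132  0.017]
 [-0.    -0.129 -0.992]]
t0.44: 0 0.0028 -0.0051 0.91 0 0 0
t0.48: 0 0.0059 -0.0101 1.76 0 0 0
t0.52: 0 0.0091 -0.0150 2.61 0 0 0
t0.56: 0 0.0126 -0.0198 3.46 0 0 0
t0.60: 0 0.0162 -0.0244 4.31 0 0 0
t0.64: 0 0.0200 -0.0288 5.16 0 0 0
t0.68: 0 0.0240 -0.0331 6.01 0 0 0
t0.72: 0 0.0281 -0.0372 6.86 0 0 0
```

Call:
apply_moves --motion "0 0.003 -0.005 0.9 0 0 0;0 0.006 -0.01 1.8 0 0 0;0 0.009 -0.015 2.6 0 0 0;0 0.0126 -0.0198 3.5 0 0 0;0 0.0162 -0.0244 4.3 0 0 0;0 0.02 -0.0288 5.2 0 0 0;0 0.024 -0.033 6 0 0 0;0 0.028 -0.037 6.9 0 0 0"

```text
time_s: 21.7
position: [0.5872, 0.0673, 0.1938]
tcp_rot: [[0.133, 0.96, -0.246], [0.991, -0.128, 0.033], [0.0, -0.248, -0.969]]
force: [-6.0, 1.7, 1.9]
opening: 0.1
```

```bash
python3 - <<'E'
from arc import *
s=bot.read_state(); print(s['position'],s['force'],s['opening']); print(np.array(s['tcp_rot']).round(3))
k=20/.942; f0=np.radians(14.1)
ts=np.linspace(.72,1.03,9)[1:]
rows(.72,f0,ts,np.radians((ts-.058)*k))
E
```

```text
[0.58720369 0.06725963 0.19375771] [-6.02220581  1.68700647  1.94960754] 0.10047857653397142
[[ 0.133  0.96  -0.246]
 [ 0.991 -0.128  0.033]
 [ 0.    -0.248 -0.969]]
t0.76: 0 0.0037 -0.0043 0.78 0 0 0
t0.80: 0 0.0075 -0.0084 1.60 0 0 0
t0.84: 0 0.0115 -0.0124 2.42 0 0 0
t0.88: 0 0.0157 -0.0162 3.25 0 0 0
t0.91: 0 0.0200 -0.0199 4.07 0 0 0
t0.95: 0 0.0244 -0.0234 4.89 0 0 0
t0.99: 0 0.0290 -0.0266 5.71 0 0 0
t1.03: 0 0.0337 -0.0298 6.54 0 0 0
```

Call:
apply_moves --motion "0 0.003 -0.0045 0.8 0 0 0;0 0.0065 -0.009 1.6 0 0 0;0 0.0105 -0.013 2.4 0 0 0;0 0.0147 -0.017 3.2 0 0 0;0 0.019 -0.0208 4.1 0 0 0;0 0.0235 -0.0243 4.9 0 0 0;0 0.028 -0.0276 5.7 0 0 0;0 0.0327 -0.0308 6.5 0 0 0"

```text
time_s: 22.7
position: [0.6278, 0.0619, 0.2161]
tcp_rot: [[0.133, 0.928, -0.349], [0.991, -0.124, 0.047], [0.0, -0.352, -0.936]]
force: [-5.0, 2.2, 4.7]
opening: 0.103
```

```bash
python3 - <<'E'
from arc import *
s=bot.read_state(); print(s['position'],s['force'],s['opening'],s['time_s'])
p=s['position']+-.0147*np.array(s['tcp_rot'])[:,2]
c,sn=np.cos(BOX[2]),np.sin(BOX[2]); d=p[:2]-BOX[:2]; bx=c*d[0]+sn*d[1]; 
rx,rz=.08-bx,p[2]-.085; print('r',np.hypot(rx,rz),'theta',np.arctan2(rz,rx)-np.arctan2(.036,.145))
for n in('scene','wrist','top'):
    im=bot.capture(n)[:,:,::-1].copy(); cv2.imwrite(f'pics/{n}11.png',im)
cv2.imwrite('pics/s11c.png',cv2.resize(cv2.imread('pics/scene11.png')[150:310,220:420],None,fx=4,fy=4))
E
```

```text
[0.62776637 0.06194137 0.21605402] [-5.0274737   2.23082231  4.71289086] 0.10304980732459318 22.7
r 0.15101992856548613 theta 1.039708553875784
```

View pics/s11c.png

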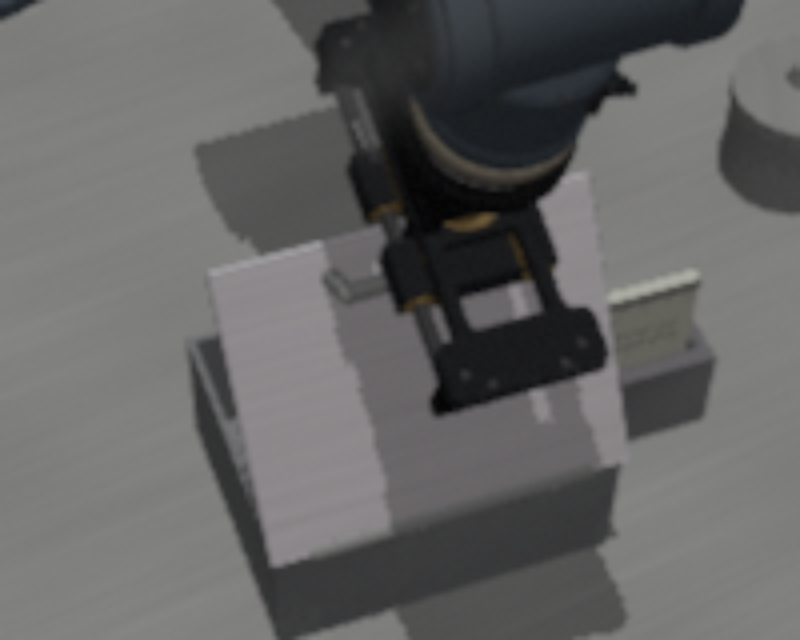

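View pics/top11.png

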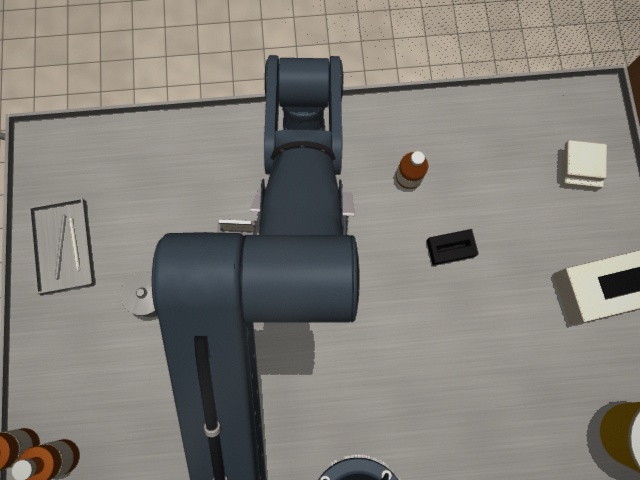

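View pics/wrist11.png

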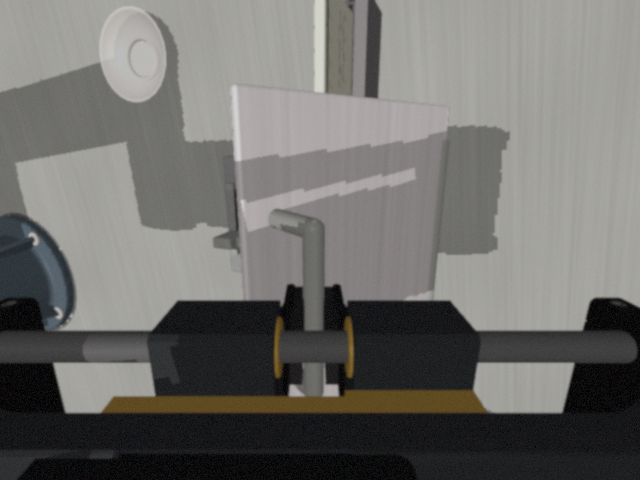

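The lid stands open in the scene picture (front corner at crop (210, 270)), with the bar in the fingers at wrist col 314. Kinematics give 1.04 rad, and radius 0.151 m against 0.149 expected. One hold call to settle.

Call:
apply_moves --motion "0 0 0 0 0 0 0;0 0 0 0 0 0 0;0 0 0 0 0 0 0;0 0 0 0 0 0 0;0 0 0 0 0 0 0;0 0 0 0 0 0 0;0 0 0 0 0 0 0;0 0 0 0 0 0 0"

```text
time_s: 23.85
position: [0.6283, 0.0618, 0.2161]
tcp_rot: [[0.133, 0.928, -0.347], [0.991, -0.124, 0.047], [0.0, -0.35, -0.937]]
force: [-3.4, 1.4, 5.8]
opening: 0.101
```

```bash
python3 - <<'E'
from arc import *
s=bot.read_state(); print(s['position'],s['force'],s['opening'],s['qvel'].round(2))
p=s['position']+-.0147*np.array(s['tcp_rot'])[:,2]
c,sn=np.cos(BOX[2]),np.sin(BOX[2]); d=p[:2]-BOX[:2]; bx=c*d[0]+sn*d[1]
rx,rz=.08-bx,p[2]-.085; print('theta',np.arctan2(rz,rx)-np.arctan2(.036,.145))
im=bot.capture('scene')[:,:,::-1].copy()
# board home check and lid overlay
y0,s0=BOX.copy(),.0
for L in [(x,y,.12) for x in(-.004,.004) for y in(.111,.181)]:
    q=proj(toW(BOX,L),'scene')[0]; cv2.circle(im,tuple(np.round(q*16).astype(int)),12,(0,0,255),-1,cv2.LINE_AA,4)
t=1.05
for y in(-.103,.103):
    q=proj(toW(BOX,(.08-.164*np.cos(t)+.006*np.sin(t),y,.085+.164*np.sin(t)+.006*np.cos(t))),'scene')[0]; cv2.circle(im,tuple(np.round(q*16).astype(int)),12,(0,255,0),-1,cv2.LINE_AA,4)
cv2.imwrite('pics/s12.png',cv2.resize(im[150:310,240:430],None,fx=4,fy=4,interpolation=cv2.INTER_CUBIC))
E
```

```text
[0.62831311 0.06179625 0.21609285] [-3.42818342  1.35305892  5.84897905] 0.1013479190657595 [ 0.06  0.13 -0.02  0.    0.04 -0.03]
theta 1.0431537384822693
```

View pics/s12.png

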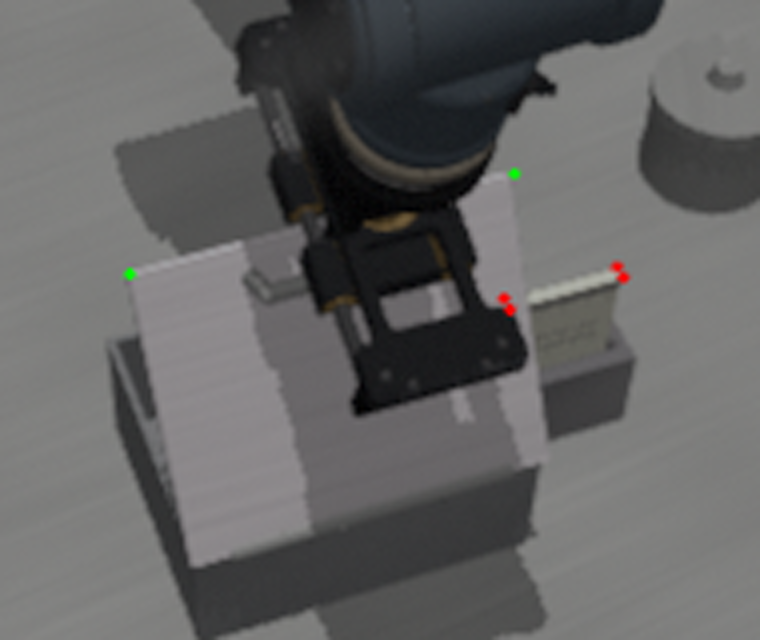

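Predicted lid corners for 1.05 rad (green) land on the lid's real corners, and the board top sits at its home height (red, within about 1 px). Handing in.

```bash
python3 -c "
from rig import bot
print(bot.hand_in())"
```

```text
the job is handed in; nothing more can be done
None
```

I put the record board into the holder, found the lid was not caught, and finished holding it raised at about 1.04 rad (60°). The job is handed in, at about 24 s of the 72 s allowed, and no verdict was reported.

- **Board:** I lowered it until it touched the slot floor, with 14 N of push at the expected height, and let it go. It stands upright, and the last picture shows its top within about 1 px of where it should be when home.
- **Tug:** Before touching the catch, I lifted the lid by its bar about 9 mm (0.055–0.058 rad), well past the 0.03 rad rattle. There was no hard stop and the bar did not slip in the fingers, so I read the lid as free and left the catch alone.
- **Disagreement:** The tug took about 5 N rather than the 1–3 N given for a free lid. I put this down to the bar's friction and sideways pull from the grip. The lid then swung all the way up, which confirmed it was free.
- **Final hold:** The last pictures match a lid angle of 1.05 rad. The arm was still, with the bar in the grip and about 7 N on the wrist.
- **Bystanders:** The bottle, jar and dish looked unmoved in the pictures; I did not measure them again.

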